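Press a label holder home on a laboratory bin

TASK

Lift the wide label holder out of the slotted stand, turn it round so that its card faces outward, and push it down, tongue first, behind the lip on the front of the bin that has no label until its shoulder sits on the lip. A spring in the channel pushes back, so finish with the gripper still holding the label holder pressed fully home, upright and still: do not let go. Leave the bins' contents, the narrow holder and everything else on the bench where they stand.

Things in the scene. Friction and masses are not known exactly. Their poses are not given: they have to be found in the camera images.
- holder: wide grey label holder 60 mm wide (y), 80 mm tall (z), 50 g; origin centre of its underside. Lowest 22 mm: a tongue 4 mm thick (own x -2 to +2 mm). Above: a body 10 mm thick (x -8 to +2), so a 6 mm shoulder overhangs on the card side (own -x); the back (+x) is flat. Starts upright in the stand, underside 8 mm over the bench, card roughly away from the robot, perhaps leaning a few degrees
- holder_card (a point): point on the card side, 9 mm to own -x and 51 mm above the holder's origin. This face has a paper card framed by black rails 2 mm proud, 5 mm wide, along both sides and the bottom
- holder_grip (a point): middle of the holder's 10 mm thickness (3 mm to own -x), 66 mm above its origin, 14 mm below its top: grip here across own x; between the rails there are 50 mm of free width. Gripping squares up a lean
- stand: white slotted stand fixed to the bench, 120 x 96 mm, 30 mm tall, with two through slots 6.3 mm wide along its y at own x = +32.4 mm and -32.4 mm, cut down to the bench; the wide holder is in one slot and the narrow one in the other. Origin centre of its underside
- bin_bare: red open bin WITHOUT a label, fixed, 140 mm deep (x), 130 mm wide (y), walls 4 mm thick, 55 mm tall; origin centre of its underside, front (own -x) roughly towards the robot. On its front is an upright channel 8 mm wide, own x -78 to -70 mm, between the wall (outer face x = -70, top 55 mm up) and a lip. The holder's tongue goes down into it, flat back to the wall; turned the wrong way it does not go in
- bin_mouth (a point): middle of the mouth of the bare bin's channel: own (-74, 0, 42) mm of the bin, level with the top of the aluminium lip (4 mm thick, own x -82 to -78). The channel ends at cheeks at own y +-38 mm, as tall as the lip. Home: holder's shoulder on the lip's top, its underside 22 mm below this point; the wall rises 13 mm above it
- seat (a joint): travel in m of the spring-loaded steel strip at the bottom of the bare bin's channel, growing downward: 0 at rest (strip top 30 mm above the bench), 0.010 when the holder is home; it pushes back with about 3 N at rest and 8 N at home. Pressing by hand is needed to keep it down
- bin_done: a second red bin, the same, fixed, with a label holder already in its front channel; leave it alone. Origin centre of its underside
- spare: narrow spare label holder, same section and height as the wide one but only 34 mm wide, in the other slot of the stand; origin centre of its underside (bystander)
- stain_bottle: amber bottle, 40 mm diameter, 85 mm tall, standing in the bare bin; origin centre of its underside (bystander)
- reagent_jar: white jar, 48 mm diameter, 75 mm tall, standing in the labelled bin; origin centre of its underside (bystander)
- rinse_bottle: clear bottle, 52 mm diameter, 120 mm tall, on the bench; origin centre of its underside (bystander)
- slide_box: flat grey slide box 88 x 98 x 34 mm on the bench; origin centre of its underside (bystander)
- driver: screwdriver 170 mm long with black handle lying on the bench; origin near its middle, underside (bystander)
- beaker: glass beaker, 60 mm diameter, 75 mm tall, on the bench; origin centre of its underside (bystander)
Mind the look-alikes: they are no part of the job. Leave any orange or red look-alike of the holder alone.

How it is judged:
By the outcome, as a careful person would: the job done as asked, in the order asked, and still so for the second after the job is handed in, while the arm keeps its last pose, push and grip.
It also fails if it takes over 32 s, if anything falls off the work surface, if the arm or the gripper's body presses on something with over 40 N, if the wrist force passes 120 N, or if a joint passes its speed limit or range.

ROBOT

A 6-joint arm with a two-finger parallel gripper is mounted at the origin on the work surface. World frame = base frame: x ahead of the robot, y to its left, z up, the work surface at z = 0. Lengths are in m, angles in rad, forces in N, time in s.
With the tool pointing down it reaches from about 0.35 to 0.975 m from the base axis. Payload 4.9 kg.
Tool frame: the origin (TCP) lies at the very end of the fingers, on their centre line; the grasp point (between the pads) lies manip.grip_point_offset behind it (manip.grip_point_offset is the distance from the TCP to the grasp point, in m); z points along the fingers, y is the line along which they close (so a half turn about z gives the same grasp; the last joint's range is limited). The gripper opens to 85 mm and grips with 20 to 120 N. Pads are 22 mm wide; open, the fingers measure 114 mm over their backs; the gripper's body (76 mm by 85 mm) begins 54 mm behind the grasp point. The pads swing forward as they close: fully open they stand 13 mm farther back than shut.
Start: joints at [-1.279, 0.053, 1.613, -0, 1.476, -0.119], TCP at [0.25, -0.573, 0.231] pointing down, gripper open.
Joint ranges: [-3.01, 3.01], [-1.01, 2.22], [0.06, 2.58], [-1.02, 4.17], [0.09, 2.62], [-3.14, 3.14]. Speed limits (rad/s): [2.57, 2.57, 3.14, 3.14, 3.14, 3.14].

INTERFACE

Orientations are given as a unit quaternion [w, x, y, z].
In Python, from plant import manip gives the robot as it stands.
- The arm moves only by the shell command python3 -m crank 'ROWS' [OPENING]. ROWS is JSON, a list of rows, each an object of numbers: "x", "y", "z": the shift along the tool's x, y, z in cm; "turn": the turn about the tool's z in rad. In form: [{"x": .., "y": .., "z": .., "turn": ..}, ...]. A call has 1 to 5 rows; each row shifts and turns the commanded pose from where the row before left it, along the tool's axes as they then stand; what a row does not reach is not made up. A row lasts 1/10 s, in which the tool goes at most 50 mm and 8.59 degrees, less where a joint would pass 70% of its speed; a pose out of reach is approached as far as the arm can. A call with a gripper value outside its range is refused whole. OPENING is the opening in per cent of the stroke, from 0 (shut) to 100 (fully open), set as the call begins (- or left out, the last holds). The fingers move at their own pace and stop on an object; the grip force is fixed at half the most. Time passes only in rows, so rows that do not move let the fingers close. It gives the time, the measured TCP pose, the force, the opening and the grip force at its end, in the units of the state.
- manip.state(): the state, without advancing time (a new reading comes with each control period).
- manip.grab_frame(name): name is "side" or "top"; returns (picture, depth): 420x560x3 uint8, red, green, blue; 420x560 float32, m along the optical axis (not along the pixel's ray), 0 where there is no reading.
- manip.camera_model(name): a dict with "mtx" (3x3 intrinsics, pixels), "world_to_cam" (4x4, takes a point from world to camera coordinates). Camera axes: x right, y down, z forward; pixel columns grow to the right and rows downward; lengths in m; the calibration is good to about 2 mm. A picture is of the moment at which its call begins. camera_model takes no time and is no camera call.
- manip.job_done(): hands the job in; it is judged then, once.
The state is a dict: "time": time; "joint_pos": joint angles; "joint_vel": joint speeds; "joint_efforts": joint torques, N m; "tool_pos": TCP position; "tool_rot": TCP orientation; "contact_force": force on the tool from outside, world axes, zero at the start; "ft_torque": the same for the moment, N m; "gripper_width": opening from 0.0 (shut) to 1.0 (fully open); "grasp_force": force on a finger pad.
Only numpy, scipy, OpenCV 4.12 (cv2) and the standard library are available. Lean on these libraries where they do the work, as an engineer would, in place of code of your own. Each camera call takes 0.05 s, during which the arm holds its last target. There are 200 camera calls.

## Working session

There is one attempt and no reset: what is moved stays moved. The work goes in short steps, Python scripts to look and compute and a shell command to move; the robot and the scene stay as the last step left them, time stands still between calls to the robot, and variables do not carry over. Pictures are saved under pics/ and viewed, at most 10 in all, crops included, and the job is handed in when it is done.

```bash
mkdir -p pics; ls; cat > h.py <<'E'
import numpy as np, cv2
from plant import manip
def grab(n):
    rgb,d=manip.grab_frame(n); np.savez(f'{n}.npz',rgb=rgb,d=d); return rgb,d
def load(n):
    f=np.load(f'{n}.npz'); return f['rgb'],f['d']
def cloud(n,d):
    m=manip.camera_model(n); K=np.array(m['mtx']); T=np.linalg.inv(np.array(m['world_to_cam']))
    v,u=np.mgrid[:d.shape[0],:d.shape[1]]
    P=np.stack([(u-K[0,2])/K[0,0]*d,(v-K[1,2])/K[1,1]*d,d],-1)
    W=P@T[:3,:3].T+T[:3,3]; W[d<=0]=np.nan; return W
def save(n,rgb): cv2.imwrite(f'pics/{n}.png',cv2.cvtColor(rgb,cv2.COLOR_RGB2BGR))
E
python3 - <<'E'
from h import *
s=manip.state(); print(s, manip.grip_point_offset)
for n in('top','side'):
    r,d=grab(n); save(n+'1',r); print(n,np.linalg.inv(np.array(manip.camera_model(n)['world_to_cam'])).round(3), manip.camera_model(n)['mtx'])
E
```

```text
pics
{'time': 0.0, 'joint_pos': array([-1.27901014e+00,  5.33242426e-02,  1.61428454e+00, -2.71492549e-05,
        1.47597617e+00, -1.19034554e-01]), 'joint_vel': array([-5.80428233e-04,  2.15661111e-03, -8.86961701e-05,  1.56954071e-03,
       -1.77608706e-03, -9.53101131e-04]), 'joint_efforts': array([-3.83796180e-05, -3.93683195e+01, -3.70177531e+01,  5.71573295e-06,
        7.21707882e-03, -2.26603436e-05]), 'tool_pos': array([ 0.2493972 , -0.57241607,  0.23008888]), 'tool_rot': array([-9.91269012e-04,  9.78976614e-01,  2.03970088e-01, -9.93981661e-05]), 'contact_force': array([-0.34679618,  0.52286481,  0.32538629]), 'ft_torque': array([0.02486026, 0.04383232, 0.06415481]), 'grasp_force': 0.0, 'gripper_width': 0.9977756607875427} 0.0187
top [[-0.006 -0.982  0.186  0.268]
 [-1.     0.005 -0.006 -0.069]
 [ 0.005 -0.186 -0.982  1.396]
 [ 0.     0.     0.     1.   ]] [[476.98401025   0.         285.00461601]
 [  0.         476.98401025 211.24890582]
 [  0.           0.           1.        ]]
side [[-0.826 -0.283  0.488 -0.095]
 [-0.564  0.417 -0.713  0.83 ]
 [-0.002 -0.864 -0.504  0.698]
 [ 0.     0.     0.     1.   ]] [[531.92517617   0.         288.0273112 ]
 [  0.         531.92517617 217.99787862]
 [  0.           0.           1.        ]]
```

View pics/top1.png

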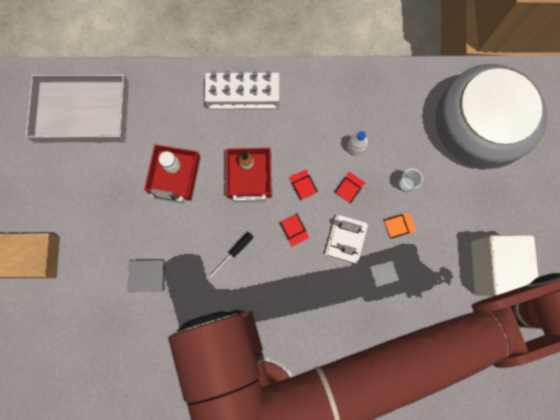

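View pics/side1.png

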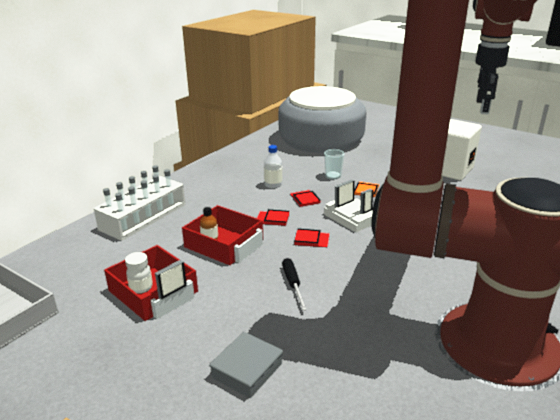

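The candidates for the holder are the two uprights in the stand (top view: far one (350,227), near one (345,250)), the three red flat look-alikes at (304,185), (350,187) and (294,229), the orange one at (399,226), and the holder already fitted in the left bin at (168,196). The bare bin, with the amber bottle, is at (248,173). Next is a close crop of the stand plus measurements.

```bash
python3 - <<'E'
from h import *
rt,dt=load('top'); rs,ds=load('side')
a=cv2.resize(rt[205:270,315:380],(400,400),interpolation=cv2.INTER_CUBIC)
b=cv2.resize(rs[170:235,315:380],(400,400),interpolation=cv2.INTER_CUBIC)
save('crop1',np.hstack([a,b]))
W=cloud('top',dt); 
def rect(n,pts):
    r=cv2.minAreaRect(pts.astype(np.float32)); print(n,len(pts),np.round(r[0],4),np.round(r[1],4),round(r[2],2))
def win(W,u0,u1,v0,v1,z0,z1):
    w=W[v0:v1,u0:u1].reshape(-1,3); return w[(w[:,2]>z0)&(w[:,2]<z1)]
rect('stand top',win(W,315,380,205,270,.022,.036)[:,:2])
hi=win(W,315,380,205,270,.055,.12)
from scipy.cluster.vq import kmeans2
c,l=kmeans2(hi,2,seed=1,minit='++')
for i in(0,1): rect(f'upright{i} z{hi[l==i][:,2].max():.3f}',hi[l==i][:,:2])
S=cloud('side',ds); hs=win(S,315,380,170,235,.045,.12)
hs=hs[np.hypot(*(hs[:,:2]-np.nanmean(hi[:,:2],0)).T)<.09]
c,l=kmeans2(hs[:,:2],2,seed=1,minit='++')
for i in(0,1):
    q=hs[l==i]; _,_,vt=np.linalg.svd(q-q.mean(0)); rect(f'side{i} z{q[:,2].max():.3f}',q[:,:2]); print(' normal',vt[2].round(3))
# bare bin: red, top rim
red=(rt[...,0]>90)&(rt[...,1]<60)
m=np.zeros_like(red); m[140:205,218:282]=1
q=W[m&red]; q=q[(q[:,2]>.045)&(q[:,2]<.065)]; rect('bin rim',q[:,:2])
q=W[m&~red]; q=q[(q[:,2]>.03)&(q[:,2]<.05)]; rect('lip?',q[:,:2])
E
```

```text
stand top 947 [ 0.4457 -0.2557] [0.0958 0.1204] 73.3
upright0 z0.094 147 [ 0.4767 -0.2611] [0.0601 0.0136] 74.2
upright1 z0.095 81 [ 0.4102 -0.2552] [0.0344 0.0134] 74.49
side0 z0.092 349 [ 0.4743 -0.261 ] [0.0639 0.0191] 74.08
 normal [ 0.941 -0.322 -0.102]
side1 z0.093 229 [ 0.4083 -0.2553] [0.0431 0.0186] 75.33
 normal [-0.933  0.345  0.102]
bin rim 231 [0.6411 0.0292] [0.1399 0.1254] 0.75
lip? 191 [0.6349 0.0185] [0.113  0.1538] 88.46
```

View pics/crop1.png

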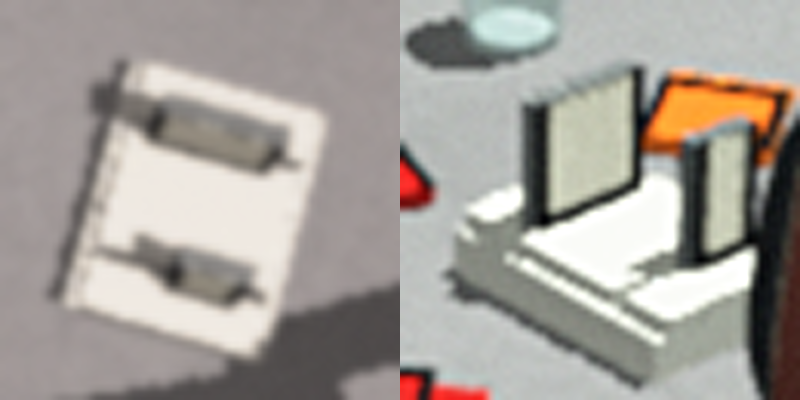

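The crop shows the wide holder (left crop (215,135), right crop (590,150)) in the far slot and the narrow one in the near slot. The pale face with dark edges points at the robot, which seems to contradict the description. I'll settle which side is the card from the face's offset to the slot and from colours.

```bash
python3 - <<'E'
from h import *
rt,dt=load('top'); rs,ds=load('side')
a=cv2.resize(rs[178:228,325:375],(400,400),interpolation=cv2.INTER_NEAREST)
b=cv2.resize(rs[255:320,145:210],(400,400),interpolation=cv2.INTER_NEAREST)
save('crop2',np.hstack([a,b]))
th=np.radians(-16.5); ex=np.array([np.cos(th),np.sin(th)]); ey=np.array([-ex[1],ex[0]])
for n,d,r in(('side',ds,rs),('top',dt,rt)):
    W=cloud(n,d)
    w=W.reshape(-1,3); col=r.reshape(-1,3)
    k=np.hypot(w[:,0]-.4457,w[:,1]+.2557)<.09; w=w[k];col=col[k]
    st=w[(w[:,2]>.024)&(w[:,2]<.034)]; rc=cv2.minAreaRect(st[:,:2].astype(np.float32)); c=np.array(rc[0]); print(n,rc)
    X=(w[:,:2]-c)@ex; Y=(w[:,:2]-c)@ey
    for z in np.arange(.035,.1,.01):
        k=(abs(w[:,2]-z)<.005)&(X>.01)&(abs(Y-np.median(Y[(w[:,2]>.05)&(X>.01)]))<.018)
        if k.sum(): print(round(z,3),k.sum(),'X mm',np.percentile(X[k]*1e3,[5,50,95]).round(1),col[k].mean(0).round())
E
```

```text
side ((0.4437463879585266, -0.2538915276527405), (0.09896727651357651, 0.12417490780353546), 73.38615417480469)
0.035 72 X mm [12.6 22.3 53.3] [181. 184. 176.]
0.045 32 X mm [22.8 26.5 28.4] [197. 200. 179.]
0.055 37 X mm [23.8 26.  29.5] [199. 202. 182.]
0.065 39 X mm [25.5 27.3 29.6] [199. 202. 181.]
0.075 32 X mm [23.7 27.7 30.6] [197. 200. 179.]
0.085 47 X mm [25.6 28.7 36.3] [172. 178. 163.]
0.095 11 X mm [28.  30.3 35.4] [157. 166. 162.]
top ((0.4458390772342682, -0.2553224265575409), (0.09548041224479675, 0.12053686380386353), 72.67632293701172)
0.035 79 X mm [11.1 22.7 57.8] [218. 211. 203.]
0.045 13 X mm [23.7 24.9 25.6] [132. 125. 115.]
0.055 12 X mm [24.9 25.6 26.4] [141. 134. 122.]
0.065 13 X mm [25.6 26.5 27.5] [145. 138. 125.]
0.075 11 X mm [26.  27.2 28. ] [145. 138. 126.]
0.085 45 X mm [27.6 32.  37.4] [147. 143. 137.]
0.095 11 X mm [28.7 32.3 36.6] [147. 144. 139.]
```

View pics/crop2.png

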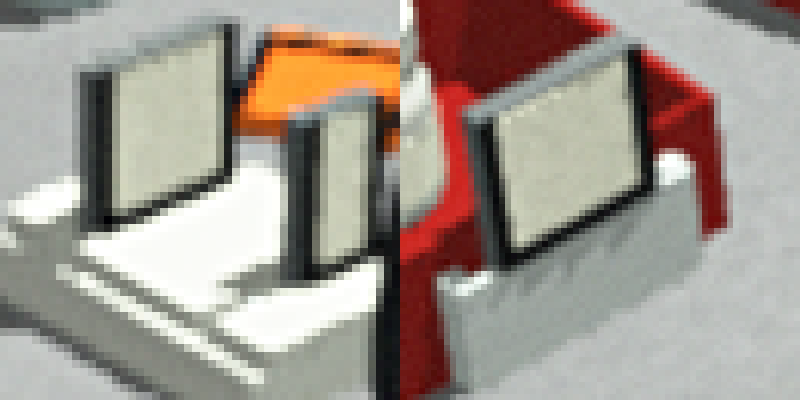

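The right-hand crops match: the fitted holder at (565,150) shows the same pale card, black side and bottom rails, and grey top as the wide holder at (165,120). The wide holder's face also sits 8 mm robot-side of the slot centre, so its card already faces the robot, contrary to the text. Outward for the bare bin is also towards the robot, so the outcome needs only about a 17° turn. I'll start the move with the fingers partly open to clear the spare.

```bash
cat >> h.py <<'E'
from scipy.spatial.transform import Rotation as R
def to(p,yaw):  # yaw of tool x axis, deg; prints shift in tool axes (cm) and turn
    s=manip.state(); q=s['tool_rot']; r=R.from_quat([q[1],q[2],q[3],q[0]]); M=r.as_matrix()
    y=np.degrees(np.arctan2(M[1,0],M[0,0])); d=M.T@(np.array(p)-s['tool_pos'])*100
    print('yaw',y.round(2),'shift cm',d.round(2),'turn',np.radians(-((yaw-y+180)%360-180)).round(4),'t',s['time'],'tool',s['tool_pos'].round(4),'tilt',M[:,2].round(3),'F',s['contact_force'].round(1),'w',round(s['gripper_width'],3),'gf',round(s['grasp_force'],1))
E
python3 -m crank '[{"turn":-0.146},{"turn":-0.146},{"turn":-0.146},{"turn":-0.146},{"turn":-0.146}]' 45
python3 -m crank '[{"turn":-0.146},{"x":0},{"x":0}]'
python3 - <<'E'
from h import *
to([.4755,-.2608,.13],73.5)
# bare bin detail from the top view
rt,dt=load('top'); W=cloud('top',dt)
g=rt.astype(int); sub=(slice(185,206),slice(220,280))
w=W[sub].reshape(-1,3); c=g[sub].reshape(-1,3); red=(c[:,0]-c[:,1]>50)
lip=w[(~red)&(w[:,2]>.036)&(w[:,2]<.048)&(w[:,0]<.59)]
print('lip',len(lip),lip.min(0).round(4),lip.max(0).round(4),lip.mean(0).round(4))
rc=cv2.minAreaRect(lip[:,:2].astype(np.float32));print(rc)
rim=w[red&(w[:,2]>.050)&(w[:,2]<.06)&(w[:,0]<.585)]
print('front rim',len(rim),rim.mean(0).round(4),np.polyfit(rim[:,1],rim[:,0],1), np.polyfit(lip[:,1],lip[:,0],1))
E
```

```text
yaw 23.54 shift cm [ 33.17 -19.53  10.06] turn -0.872 t 0.1 tool [ 0.2494 -0.5724  0.2302] tilt [-0.001  0.002 -1.   ] F [-0.6  0.4 -0.6] w 0.996 gf 0.0
lip 88 [ 0.559  -0.0364  0.036 ] [0.5751 0.0768 0.048 ] [0.5649 0.0239 0.0414]
((0.5663014650344849, 0.020039569586515427), (0.01432097889482975, 0.11331035196781158), 1.6222095489501953)
front rim 81 [0.5745 0.0238 0.055 ] [-0.00968984  0.57475762] [-0.03030367  0.56567349]schema error: expected keys x, y, z, turn
schema error: expected keys x, y, z, turn
```

```bash

python3 -m crank '[{"x":0,"y":0,"z":0,"turn":-0.146},{"x":0,"y":0,"z":0,"turn":-0.146},{"x":0,"y":0,"z":0,"turn":-0.146},{"x":0,"y":0,"z":0,"turn":-0.146},{"x":0,"y":0,"z":0,"turn":-0.146}]' 45
python3 -m crank '[{"x":0,"y":0,"z":0,"turn":-0.142},{"x":0,"y":0,"z":0,"turn":0}]'
python3 - <<'E'
from h import *
to([.4755,-.2608,.13],73.5)
E
```

```text
time: 0.6
tool_pos: [0.2495, -0.5726, 0.2306]
tool_rot: [-0.001, 0.84, 0.543, 0.0]
contact_force: [1.3, -0.2, -0.2]
gripper_width: 0.448
grasp_force: 0.0
time: 0.8
tool_pos: [0.2495, -0.5727, 0.2306]
tool_rot: [-0.001, 0.801, 0.598, 0.0]
contact_force: [-0.4, 0.6, -0.8]
gripper_width: 0.449
grasp_force: 0.0
yaw 73.48 shift cm [36.31 12.81 10.09] turn -0.0003 t 0.8 tool [ 0.2495 -0.5727  0.2306] tilt [-0.     0.001 -1.   ] F [-0.4  0.6 -0.8] w 0.449 gf 0.0
```

```bash

python3 -m crank '[{"x":4,"y":1.4,"z":0,"turn":0},{"x":4,"y":1.4,"z":0,"turn":0},{"x":4,"y":1.4,"z":0,"turn":0},{"x":4,"y":1.4,"z":0,"turn":0},{"x":4,"y":1.4,"z":0,"turn":0}]'
python3 -m crank '[{"x":4,"y":1.4,"z":1,"turn":0},{"x":4,"y":1.4,"z":2,"turn":0},{"x":4,"y":1.4,"z":2,"turn":0},{"x":4.3,"y":1.6,"z":2,"turn":0},{"x":0,"y":0,"z":3,"turn":0}]'
python3 -m crank '[{"x":0,"y":0,"z":0,"turn":0},{"x":0,"y":0,"z":0,"turn":0}]'
python3 - <<'E'
from h import *
to([.4755,-.2608,.0553],73.5)
a,_=grab('side'); b,_=grab('top')
save('app',np.hstack([cv2.resize(a[130:240,290:400],(400,400)),cv2.resize(b[180:280,300:400],(400,400))]))
E
```

```text
time: 1.3
tool_pos: [0.3741, -0.3995, 0.231]
tool_rot: [-0.0, 0.802, 0.597, 0.0]
contact_force: [-0.2, 0.1, 0.3]
gripper_width: 0.447
grasp_force: 0.0
time: 1.8
tool_pos: [0.4785, -0.2579, 0.132]
tool_rot: [0.001, 0.801, 0.599, 0.001]
contact_force: [0.5, -0.1, 0.1]
gripper_width: 0.455
grasp_force: 0.0
time: 2.0
tool_pos: [0.4749, -0.2612, 0.131]
tool_rot: [-0.001, 0.802, 0.598, -0.0]
contact_force: [-0.7, -1.4, 1.0]
gripper_width: 0.447
grasp_force: 0.0
yaw 73.4 shift cm [0.06 0.06 7.57] turn -0.0018 t 2.0 tool [ 0.4749 -0.2612  0.131 ] tilt [-0.001  0.001 -1.   ] F [-0.7 -1.4  1. ] w 0.447 gf 0.0
```

View pics/app.png

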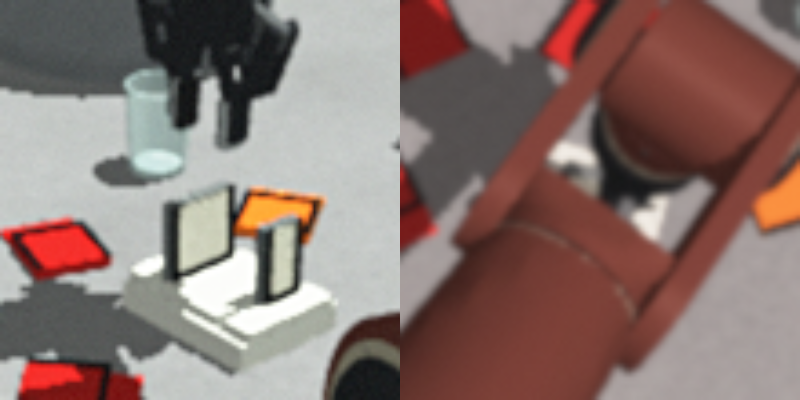

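The side crop has the two fingertips at (182,110) and (232,130) above the wide holder's top edge at (200,195), straddling it. Going down and gripping.

```bash

python3 -m crank '[{"x":0.06,"y":0.06,"z":2,"turn":0},{"x":0,"y":0,"z":2,"turn":0},{"x":0,"y":0,"z":2,"turn":0},{"x":0,"y":0,"z":1.5,"turn":0},{"x":0,"y":0,"z":0,"turn":0}]'
python3 -m crank '[{"x":0,"y":0,"z":0,"turn":0},{"x":0,"y":0,"z":0,"turn":0},{"x":0,"y":0,"z":0,"turn":0},{"x":0,"y":0,"z":0,"turn":0},{"x":0,"y":0,"z":0,"turn":0}]' 0
python3 -m crank '[{"x":0,"y":0,"z":0,"turn":0},{"x":0,"y":0,"z":0,"turn":0},{"x":0,"y":0,"z":0,"turn":0}]'
python3 - <<'E'
from h import *
to([.4755,-.2608,.0553],73.5)
E
```

```text
time: 2.6
tool_pos: [0.475, -0.261, 0.0551]
tool_rot: [-0.001, 0.802, 0.598, -0.0]
contact_force: [-0.4, 0.4, -0.0]
gripper_width: 0.447
grasp_force: 0.0
time: 3.1
tool_pos: [0.4765, -0.2616, 0.058]
tool_rot: [0.001, 0.801, 0.598, -0.0]
contact_force: [-4.0, 0.1, 6.5]
gripper_width: 0.105
grasp_force: 58.8
time: 3.4
tool_pos: [0.4765, -0.2616, 0.058]
tool_rot: [0.001, 0.801, 0.598, -0.0]
contact_force: [-4.1, 0.8, 5.3]
gripper_width: 0.106
grasp_force: 58.8
yaw 73.49 shift cm [ 0.05 -0.11  0.27] turn -0.0001 t 3.4 tool [ 0.4765 -0.2616  0.058 ] tilt [ 0.    -0.001 -1.   ] F [-4.1  0.8  5.3] w 0.106 gf 58.8
```

```bash

python3 -m crank '[{"x":0,"y":0,"z":-1,"turn":0},{"x":0,"y":0,"z":-2,"turn":0},{"x":0,"y":0,"z":-3,"turn":0},{"x":0,"y":0,"z":-3,"turn":0},{"x":0,"y":0,"z":-3,"turn":0}]'
python3 -m crank '[{"x":0,"y":0,"z":0,"turn":-0.1},{"x":0,"y":0,"z":0,"turn":-0.1},{"x":0,"y":0,"z":0,"turn":-0.1},{"x":0,"y":0,"z":0,"turn":0},{"x":0,"y":0,"z":0,"turn":0}]'
python3 - <<'E'
from h import *
to([.5655,.0265,.15],90.75)
a,d=grab('side'); W=cloud('side',d); s=manip.state()
save('lift',cv2.resize(a[100:250,260:410],(600,600)))
t=s['tool_pos']; w=W.reshape(-1,3); k=(abs(w[:,0]-t[0])<.03)&(abs(w[:,1]-t[1])<.045)&(w[:,2]>t[2]-.07)&(w[:,2]<t[2]-.005); p=w[k]
for z in np.arange(-.065,0,.01):
    q=p[abs(p[:,2]-t[2]-z)<.005]
    if len(q): print(round(z,3),len(q),(np.percentile(q[:,:2],[5,50,95],axis=0)-t[:2]).round(4).tolist())
print('zmin',(p[:,2].min()-t[2]).round(4))
E
```

```text
time: 3.9
tool_pos: [0.4764, -0.2608, 0.1783]
tool_rot: [0.001, 0.801, 0.598, 0.0]
contact_force: [0.3, -0.3, 0.0]
gripper_width: 0.109
grasp_force: 58.5
time: 4.4
tool_pos: [0.4764, -0.2609, 0.1768]
tool_rot: [0.0, 0.704, 0.711, 0.0]
contact_force: [0.0, 0.2, -0.4]
gripper_width: 0.105
grasp_force: 58.4
yaw 90.58 shift cm [28.65  9.2   2.68] turn -0.003 t 4.4 tool [ 0.4764 -0.2609  0.1768] tilt [ 0.001 -0.    -1.   ] F [ 0.   0.2 -0.4] w 0.105 gf 58.4
-0.045 36 [[-0.0032, -0.0294], [-0.0013, 0.0038], [0.0015, 0.0287]]
-0.035 31 [[-0.0036, -0.0211], [-0.0016, 0.0113], [0.0015, 0.0292]]
-0.025 45 [[-0.0104, -0.0235], [-0.0081, 0.0152], [0.0008, 0.0312]]
-0.015 51 [[-0.0102, -0.0239], [-0.0077, 0.0097], [-0.0019, 0.0305]]
-0.005 31 [[-0.0099, -0.0256], [-0.0073, 0.0116], [-0.0016, 0.0315]]
zmin -0.0497
```

View pics/lift.png

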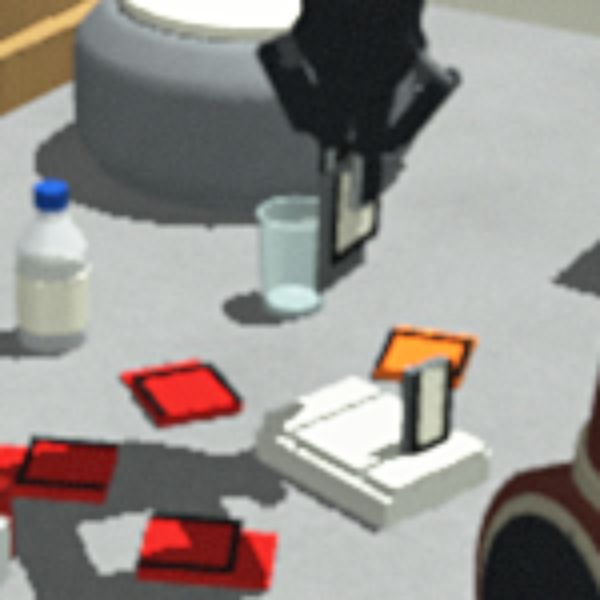

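The side crop shows the wide holder held upright at (350,215), with card and shoulder step towards the robot. The spare is still in the stand at (428,405). Now measuring the bare bin's lip in this same side frame, so camera bias cancels.

```bash
python3 - <<'E'
from h import *
a,d=load('side'); W=cloud('side',d); w=W.reshape(-1,3); c=a.reshape(-1,3).astype(int)
k=(w[:,0]>.54)&(w[:,0]<.60)&(w[:,1]>-.06)&(w[:,1]<.11)
w=w[k];c=c[k]; red=c[:,0]-c[:,1]>50
for z in(.012,.02,.028,.036):
    q=w[~red&(abs(w[:,2]-z)<.004)&(w[:,0]<.572)]
    f=np.polyfit(q[:,1],q[:,0],1); print('front',z,len(q),'slope',f[0].round(4),'x@.027',np.polyval(f,.027).round(4),'y',np.percentile(q[:,1],[1,99]).round(4))
for lo in(.038,):
    q=w[~red&(abs(w[:,2]-.042)<.004)]; print('lip top',len(q),np.percentile(q,[2,50,98],axis=0).round(4).tolist())
q=w[red&(abs(w[:,2]-.055)<.004)&(w[:,0]<.585)]; print('wall top',len(q),np.percentile(q,[2,50,98],axis=0).round(4).tolist())
q=w[red&(w[:,2]>.043)&(w[:,2]<.052)&(w[:,0]<.585)]; print('wall face',len(q),np.percentile(q,[2,50,98],axis=0).round(4).tolist())
# full rim
w=W.reshape(-1,3);c=a.reshape(-1,3).astype(int)
q=w[(c[:,0]-c[:,1]>50)&(abs(w[:,2]-.055)<.004)&(abs(w[:,0]-.64)<.09)&(abs(w[:,1]-.03)<.085)]; print('rim',cv2.minAreaRect(q[:,:2].astype(np.float32)))
E
```

```text
front 0.012 93 slope 0.03 x@.027 0.5603 y [-0.0358  0.0762]
front 0.02 86 slope 0.0113 x@.027 0.5603 y [-0.0376  0.0739]
front 0.028 91 slope 0.0299 x@.027 0.56 y [-0.0189  0.0727]
front 0.036 96 slope -0.0124 x@.027 0.561 y [-0.0351  0.0726]
lip top 115 [[0.5564, -0.0205, 0.0383], [0.5602, 0.0292, 0.0425], [0.5717, 0.0732, 0.0449]]
wall top 143 [[0.568, -0.0373, 0.0513], [0.5719, 0.0348, 0.0555], [0.5837, 0.0921, 0.0582]]
wall face 131 [[0.5677, -0.0347, 0.0434], [0.5714, 0.0406, 0.0479], [0.5833, 0.092, 0.0517]]
rim ((0.6407497525215149, 0.027877874672412872), (0.14526160061359406, 0.13556823134422302), 1.4514923095703125)
```

```bash

python3 -m crank '[{"x":3,"y":1,"z":0,"turn":0},{"x":4.5,"y":1.4,"z":0,"turn":0},{"x":4.5,"y":1.4,"z":0,"turn":0},{"x":4.5,"y":1.4,"z":0,"turn":0},{"x":4.5,"y":1.4,"z":0,"turn":0}]'
python3 -m crank '[{"x":4.5,"y":1.4,"z":0,"turn":-0.005},{"x":3.2,"y":1.2,"z":2,"turn":0},{"x":0,"y":0,"z":3,"turn":0},{"x":0,"y":0,"z":0,"turn":0},{"x":0,"y":0,"z":0,"turn":0}]'
python3 - <<'E'
from h import *
to([.566,.027,.12],91)
s=manip.state(); t=s['tool_pos']
for n in('side','top'):
    a,d=grab(n); W=cloud(n,d); w=W.reshape(-1,3); c=a.reshape(-1,3).astype(int); red=c[:,0]-c[:,1]>50
    k=(abs(w[:,0]-t[0])<.03)&(abs(w[:,1]-t[1])<.04)&~red
    print(n)
    for lo,hi in((-.048,-.03),(-.024,-.004)):
        q=w[k&(w[:,2]>t[2]+lo)&(w[:,2]<t[2]+hi)]
        if len(q)>5: f=np.polyfit(q[:,1],q[:,0],1); print(' holder',lo,len(q),np.percentile(q[:,0],[5,50,95]).round(4),'slope',f[0].round(3),'y',np.percentile(q[:,1],[2,98]).round(4))
    k=(w[:,0]>.54)&(w[:,0]<.60)&(w[:,1]>-.02)&(w[:,1]<.07)
    q=w[k&~red&(w[:,2]>.008)&(w[:,2]<.037)&(w[:,0]<.575)]
    if len(q)>5:f=np.polyfit(q[:,1],q[:,0],1); print(' lip front',len(q),np.percentile(q[:,0],[5,50,95]).round(4),f.round(4))
    q=w[k&red&(w[:,2]>.046)&(w[:,2]<.062)&(w[:,0]<.59)]
    if len(q)>5:print(' wall',len(q),np.percentile(q[:,0],[5,50,95]).round(4))
a,_=load('side');b,_=load('top')
save('pre',np.hstack([cv2.resize(a[180:280,180:280],(400,400)),cv2.resize(b[140:215,210:285],(400,400))]))
E
```

```text
time: 4.95
tool_pos: [0.54, -0.0484, 0.1766]
tool_rot: [0.0, 0.703, 0.711, 0.0]
contact_force: [0.3, -0.0, -0.6]
gripper_width: 0.108
grasp_force: 58.4
time: 5.45
tool_pos: [0.564, 0.0271, 0.1259]
tool_rot: [-0.001, 0.701, 0.713, -0.001]
contact_force: [0.1, -0.5, -0.2]
gripper_width: 0.111
grasp_force: 58.5
yaw 90.93 shift cm [-0.01  0.2   0.59] turn -0.0012 t 5.45 tool [0.564  0.0271 0.1259] tilt [-0.002  0.    -1.   ] F [ 0.1 -0.5 -0.2] w 0.111 gf 58.5
side
 holder -0.048 94 [0.5604 0.5623 0.565 ] slope -0.006 y [-0.0019  0.057 ]
 holder -0.024 166 [0.5533 0.556  0.562 ] slope 0.027 y [-0.001   0.0587]
 lip front 264 [0.5566 0.5588 0.5626] [-0.0067  0.5596]
 wall 134 [0.5688 0.571  0.5749]
top
 holder -0.024 9 [0.5557 0.5581 0.5589] slope -0.062 y [0.0225 0.056 ]
 lip front 16 [0.5601 0.564  0.5732] [0.0892 0.5643]
```

View pics/pre.png

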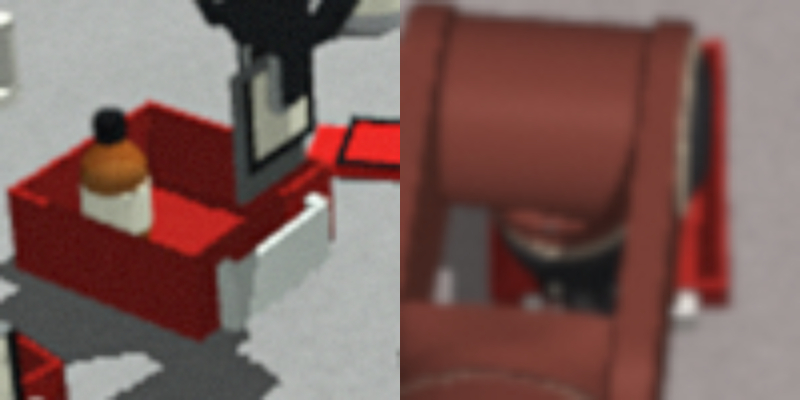

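The side crop shows the holder upright at (270,120), card towards the robot, above the lip at (290,240). Its tongue is about 2.5 mm too close to the robot compared with the channel centre. Correct that and go down.

```bash

python3 -m crank '[{"x":0,"y":0.25,"z":0.5,"turn":0},{"x":0,"y":0,"z":1,"turn":0},{"x":0,"y":0,"z":1,"turn":0},{"x":0,"y":0,"z":0,"turn":0},{"x":0,"y":0,"z":0,"turn":0}]'
python3 -m crank '[{"x":0,"y":0,"z":0.5,"turn":0},{"x":0,"y":0,"z":0.5,"turn":0},{"x":0,"y":0,"z":0.5,"turn":0},{"x":0,"y":0,"z":0,"turn":0},{"x":0,"y":0,"z":0,"turn":0}]'
```

```text
time: 6.05
tool_pos: [0.5664, 0.0272, 0.1004]
tool_rot: [-0.001, 0.701, 0.713, -0.001]
contact_force: [0.5, 0.4, -1.2]
gripper_width: 0.11
grasp_force: 58.5
time: 6.55
tool_pos: [0.5669, 0.0273, 0.0861]
tool_rot: [-0.0, 0.701, 0.713, -0.0]
contact_force: [-0.6, -0.0, 0.1]
gripper_width: 0.105
grasp_force: 58.5
```

The tongue is in the channel with no contact force. Pressing down against the spring.

```bash

python3 -m crank '[{"x":0,"y":0,"z":0.4,"turn":0},{"x":0,"y":0,"z":0.4,"turn":0},{"x":0,"y":0,"z":0,"turn":0},{"x":0,"y":0,"z":0,"turn":0}]'
python3 -m crank '[{"x":0,"y":0,"z":0.4,"turn":0},{"x":0,"y":0,"z":0.3,"turn":0},{"x":0,"y":0,"z":0,"turn":0},{"x":0,"y":0,"z":0,"turn":0}]'
python3 -m crank '[{"x":0,"y":0,"z":0.2,"turn":0},{"x":0,"y":0,"z":0,"turn":0},{"x":0,"y":0,"z":0,"turn":0}]'
```

```text
time: 6.95
tool_pos: [0.5674, 0.0273, 0.0789]
tool_rot: [0.0, 0.701, 0.713, 0.0]
contact_force: [-1.0, -0.4, 2.9]
gripper_width: 0.11
grasp_force: 58.9
time: 7.35
tool_pos: [0.5676, 0.0272, 0.072]
tool_rot: [0.0, 0.701, 0.713, 0.0]
contact_force: [-1.2, 0.5, 6.6]
gripper_width: 0.106
grasp_force: 59.4
time: 7.65
tool_pos: [0.5677, 0.0272, 0.0703]
tool_rot: [0.0, 0.701, 0.713, 0.0]
contact_force: [-1.7, 0.3, 7.3]
gripper_width: 0.104
grasp_force: 59.5
```

Behaving as a spring (3 → 7.3 N). Pressing on until the force rises steeply on the lip.

```bash

python3 -m crank '[{"x":0,"y":0,"z":0.15,"turn":0},{"x":0,"y":0,"z":0,"turn":0},{"x":0,"y":0,"z":0,"turn":0}]'
python3 -m crank '[{"x":0,"y":0,"z":0.15,"turn":0},{"x":0,"y":0,"z":0,"turn":0},{"x":0,"y":0,"z":0,"turn":0}]'
python3 -m crank '[{"x":0,"y":0,"z":0.15,"turn":0},{"x":0,"y":0,"z":0,"turn":0},{"x":0,"y":0,"z":0,"turn":0}]'
```

```text
time: 7.95
tool_pos: [0.5678, 0.0273, 0.07]
tool_rot: [0.0, 0.701, 0.713, 0.0]
contact_force: [-3.9, 0.4, 13.1]
gripper_width: 0.107
grasp_force: 60.5
time: 8.25
tool_pos: [0.568, 0.0272, 0.07]
tool_rot: [0.0, 0.701, 0.713, 0.0]
contact_force: [-7.7, 0.2, 20.8]
gripper_width: 0.108
grasp_force: 61.6
time: 8.55
tool_pos: [0.5682, 0.0272, 0.0699]
tool_rot: [0.0, 0.701, 0.713, 0.0]
contact_force: [-11.0, 1.0, 27.5]
gripper_width: 0.105
grasp_force: 62.7
```

Hard stop at TCP z 0.0700, as computed for home. Easing to a moderate push, then a final look.

```bash

python3 -m crank '[{"x":0,"y":0,"z":-0.15,"turn":0},{"x":0,"y":0,"z":0,"turn":0},{"x":0,"y":0,"z":0,"turn":0},{"x":0,"y":0,"z":0,"turn":0},{"x":0,"y":0,"z":0,"turn":0}]'
python3 - <<'E'
from h import *
a,d=grab('side'); s=manip.state(); print(s['tool_pos'],s['contact_force'],s['ft_torque'].round(2),abs(s['joint_vel']).max())
save('fin',np.hstack([cv2.resize(a[190:290,170:270],(400,400)),cv2.resize(a[100:320,100:400],(400,400))]))
W=cloud('side',d).reshape(-1,3); c=a.reshape(-1,3).astype(int); t=s['tool_pos']
k=(abs(W[:,0]-t[0])<.02)&(abs(W[:,1]-t[1])<.024)&(c[:,0]-c[:,1]<30)
for z in(.048,.055,.062,.069): q=W[k&(abs(W[:,2]-z)<.004)]; print(z,len(q),np.median(q[:,0]).round(4))
E
```

```text
time: 9.05
tool_pos: [0.568, 0.0272, 0.0699]
tool_rot: [0.0, 0.701, 0.713, 0.0]
contact_force: [-7.6, 1.4, 19.5]
gripper_width: 0.109
grasp_force: 61.5
[0.56804325 0.02726293 0.06994855] [-7.14957897  0.24949742 20.55434028] [0.11 1.57 0.01] 0.0012483936671618704
0.048 45 0.5596
0.055 37 0.5602
0.062 38 0.5602
0.069 25 0.5595
```

View pics/fin.png

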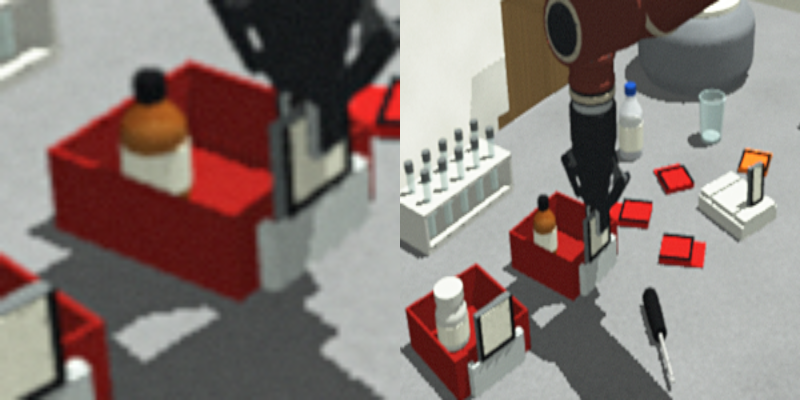

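The left crop shows the holder upright at (310,165), card outward, with its lower rail right on the lip at (315,210). It matches the labelled bin at (495,330) in the right crop, and everything else is in place.

```bash
python3 -c "
from plant import manip
print(manip.job_done())"
```

```text
the job is handed in; nothing more can be done
None
```

The wide holder is seated in the bare bin's channel, card outward and shoulder on the lip, still gripped and pressed down with about 20 N; its card already faced the robot in the stand (the description said away), so it needed only about a 17° turn, not a half turn.

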